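# Stand a filter cassette on edge in its clamp and tighten to the torque limit

### The arm

A 6-joint arm with a two-finger parallel gripper is mounted at the origin on a cart in front of the work surface, level with it; the furniture and walls round the work are solid. World frame = base frame: x ahead of the robot, y to its left, z up, the work surface at z = 0. Lengths are in mm, angles in rad, forces in N, time in s.
With the tool pointing down it reaches from about 350 to 1000 mm from the base axis. Payload 7.1 kg.
Tool frame: the origin (TCP) lies midway between the tips of the shut fingers; the grasp point (between the pads) lies 19 mm behind it; x points along the fingers, y is the direction in which the jaws open and shut, and the axes are right-handed (so a half turn about x gives the same grasp; the last joint's range is limited). The gripper opens to 85 mm and grips with 20 to 120 N. Pads are 22 mm wide; open, the fingers measure 114 mm over their backs; the gripper's body (76 mm by 85 mm) begins 54 mm behind the grasp point. The pads swing forward as they close: fully open they stand 13 mm farther back than shut.
Start: joints at [1.32, 0.423, 1.63, -0, 1.089, -0.019], TCP at [143.55, 608.275, 231.319] pointing down, gripper open.
Joint ranges: [-3, 3], [-0.9, 2.11], [0.09, 2.58], [-1.31, 4.45], [0.11, 2.69], [-2.54, 2.54]. Speed limits (rad/s): [2.39, 2.39, 3.01, 3.14, 3.14, 3.14].

### API

Orientations are given as a unit quaternion [x, y, z, w].
In Python, from cell import env gives the robot as it stands.
- The arm moves only by the shell command python3 -m creep 'ROWS' [FORCE]. ROWS is text: rows parted by semicolons, each of 5 numbers parted by spaces: the finger opening in m, from 0 to 0.0854, then the shift along the tool's x, y, z in m, then the turn about the tool's x in rad. A call has 1 to 10 rows; each row is the pose to reach, as a shift and turn from the pose commanded when the call began, along the tool's axes at that moment; what a row does not reach only later rows make up. A row lasts 1/10 s, in which the tool goes at most 50 mm and 8.59 degrees, less where a joint would pass 70% of its speed; a pose out of reach is approached as far as the arm can. A call with a gripper value outside its range is refused whole. The fingers move at their own pace and stop on an object; FORCE is the grip in N (left out, the last holds). Time passes only in rows, so rows that repeat a pose let the fingers close. It gives the time, the measured TCP pose, the force and the opening at its end, in the units of the state.
- env.observe(): the state, without advancing time (a new reading comes with each control period).
- env.snapshot(name): name is "side" or "top"; returns (picture, depth): 400x640x3 uint8, red, green, blue; 400x640 float32, mm along the optical axis (not along the pixel's ray), 0 where there is no reading.
- env.camera_model(name): a dict with "intrinsics" (3x3 intrinsics, pixels), "R" (3x3) and "t" (3): a world point X has camera coordinates R X + t. Camera axes: x right, y down, z forward; pixel columns grow to the right and rows downward; lengths in mm; the calibration is good to about 2 mm. A picture is of the moment at which its call begins. camera_model takes no time and is no camera call.
- env.hand_in(): hands the job in, once; it reports no verdict.
Trained networks look in the newest picture that a camera, given by its name, has taken for a name from the list of things; names that differ only in an ending like _2 or _b are one class to them, and where a whole thing is asked for, a point or a joint stands for the part that bears it (a point fixed in the world has none). Each returns a list of dicts, best first, with "conf" (0 to 1); they miss things now and then, are a little off and sometimes report something else, mostly with a low value. They report only what shows in the picture. A call takes as long as a camera call. They do not tell look-alikes from the thing itself.
- env.boxes_of(camera, target): "centre" ([x, y, z] in mm, in the coordinates of the camera as it stood for that picture, good to about 4 mm: the middle of the surface that is visible of it).
- env.cut_out(camera, target): "region" (400x640 bool, what is visible of it).
- env.landmark_of(camera, target): "centre" ([x, y, z] in mm, in the coordinates of the camera as it stood for that picture, good to about 4 mm: a listed point, or the origin of a listed thing).
The state is a dict: "time_s": time; "joint_positions": joint angles; "joint_velocities": joint speeds; "effort": joint torques, N m; "tcp_pos": TCP position; "eef_rot": TCP orientation; "ft_force": force on the tool from outside, world axes, zero at the start; "wrist_torque": the same for the moment, N m; "width": finger opening in mm.
Only numpy, scipy, OpenCV 4.12 (cv2) and the standard library are available. Lean on these libraries where they do the work, as an engineer would, in place of code of your own. Each camera call takes 0.05 s, during which the arm holds its last target. There are 200 camera calls.

### The job

Take the flat filter cassette off the sloping rest, stand it upright on its long thin edge on the base of the cassette holder, between the two steel plates and midway between the guide rods, and let go of it so that it stands by itself. Then turn the black T-handle clockwise (seen from above) to close the clamp on it, until the handle's torque clutch slips; stop there, within an eighth of a turn of the first slip, and let go. Leave the other things on the bench where they are.

Things in the scene. Friction and masses are not known exactly. Their poses are not given: they have to be found in the camera images.
- cassette: flat loose white plastic slab with ribbed grey windows on both faces: 16 mm thick (its x), 120 mm long (its y), 90 mm high when standing (its z), 0.2 to 0.3 kg. Origin: centre of the long thin edge face it must stand on; z runs to the opposite long edge. At the start it leans on the rest, z tilted 32 degrees from vertical roughly towards the robot, so its upper long edge is the nearer one
- rest: sloping grey plastic rest, fixed, base 130 x 104 mm, origin under it. Its board (100 mm wide, 6 mm thick) backs the cassette's -x face, the lower 50 mm only, and a ledge carries its lower edge; the upper 40 mm stand free on both faces, to be pinched across the thickness with the tool tilted about 32 degrees. Nothing is over it: lift off along the cassette's z or up
- seat (a point): middle of the open bay of the fixed cassette holder, on its aluminium base, 12 mm above the bench: the cassette's origin goes here, its thickness along x (either way round), z up. The fixed plate's face is at x = +14 mm, the moving plate's at -14 mm when fully open. Both plates stand 48 mm above the base. Guide rods, 8 mm thick, 28 mm above the base, at y = +-78 mm
- pressure_plate: the moving steel pressure plate of the holder, 176 mm wide, 14 mm thick. Origin: in the plane of its pressing face, at mid width, at bench height; x is the direction in which it closes
- handle_grip (a point): centre of the black T-handle's bar, on its vertical axis, 112 mm from the seat on its -x side, 97 mm above the bench. Bar 90 mm long (this frame's y), 16 mm wide (x), 24 mm high; under it 12 mm of clear height round a 12 mm shaft, then the collar, 40 mm across. At the start y is turned 0.6 rad counter-clockwise (less drive_collar) from the seat's y
- drive_collar (a joint): turn of the aluminium collar under the handle, clockwise from above positive, rad; 0 is fully open, starts at 0 to 0.25. It moves the pressure plate 12 mm per rad, so the plate closes on the 16 mm cassette at about 1.0 rad and the collar then stops. It turns stiffly (about 0.2 N m) and stays where it is left
- torque_handle (a joint): turn of the T-handle relative to the collar, clockwise positive, rad: the slip of the clutch. 0 at the start; handle and collar turn together until the clutch torque of 0.45 N m is reached, then the collar stays and this grows, with no spring back. An eighth of a turn is 0.79.
- petri_dish: bystander: a low round glass dish, 74 mm across and 14 mm high, on the bench on the robot's side of the rest; origin under its middle
- red_matchbox: bystander: a small box 36 x 53 x 15 mm on the bench beyond the rest; origin under its middle
- small_beaker: bystander: a clear beaker 50 mm across, 66 mm high, at the back; origin under its middle
- conical_flask: bystander: a conical flask 89 mm across, 143 mm high, at the right; origin under its middle
- rubber_bulb: bystander: a lying pipette bulb 75 x 49 x 49 mm, near the front edge of the bench; origin under its middle
Not all that is in view belongs to the job. There is more than one size of the cassette; the one meant has the size given above.

How it is judged:
By the outcome, as a careful person would: the job done as asked, in the order asked, and still so for the second after the job is handed in, with the robot touching nothing.
It also fails if it takes over 58 s, if anything falls off the work surface, if the arm or the gripper's body presses on something with over 40 N, if the wrist force passes 120 N, or if a joint passes its speed limit or range.

## Working session

There is one attempt and no reset: what is moved stays moved. The work goes in short steps, Python scripts to look and compute and a shell command to move; the robot and the scene stay as the last step left them, time stands still between calls to the robot, and variables do not carry over. Pictures are saved under pics/ and viewed, about 8 in all and at most 12, crops included, and the job is handed in when it is done.

```bash
ls; mkdir -p pics
cat > h.py <<'E'
import numpy as np, cv2
from cell import env
from scipy.spatial.transform import Rotation as Rn
def shot(c,name=None):
    im,d=env.snapshot(c)
    if name: cv2.imwrite('pics/'+name,im[:,:,::-1])
    return im,d
def w(c,p):
    m=env.camera_model(c); return np.array(m['R']).T@(np.array(p)-np.array(m['t']))
def cloud(c,d):
    m=env.camera_model(c);K=np.array(m['intrinsics']);v,u=np.indices(d.shape)
    P=np.stack([(u-K[0,2])/K[0,0]*d,(v-K[1,2])/K[1,1]*d,d],-1)
    return (P-np.array(m['t']))@np.array(m['R'])
def px(c,X):
    m=env.camera_model(c);q=np.array(m['intrinsics'])@(np.array(m['R'])@np.array(X)+np.array(m['t']));return q[:2]/q[2]
E
cat > a.py <<'E'
from h import *
np.set_printoptions(precision=1,suppress=True)
for c in('side','top'):
    im,d=shot(c,c+'0.png'); np.save(c+'0.npy',d)
    for n in('cassette','rest','seat','pressure_plate','handle_grip'):
        for r in env.landmark_of(c,n): p=w(c,r['centre']);print(c,n,round(r['conf'],2),p,px(c,p))
s=env.observe();print(s['time_s'],s['tcp_pos'],s['eef_rot'],s['ft_force'],s['width'])
cv2.imwrite('pics/both0.png',cv2.resize(np.hstack([cv2.imread('pics/side0.png'),cv2.imread('pics/top0.png')]),(800,250)))
E
python3 a.py
```

```text
pics
side cassette 0.74 [603.3 138.9  35.9] [303.6 227.9]
side cassette 0.66 [ 627.9 -331.3    2.3] [296.8 159.5]
side rest 0.83 [567.1 141.8   5. ] [318.6 238.1]
side rest 0.67 [341.3 235.6  -3.7] [415.9 259.8]
side seat 0.96 [552.  392.3  14.4] [329.5 305.5]
side seat 0.71 [567.7 139.8   3.2] [318.4 238.3]
side pressure_plate 0.59 [539.  392.6   2.6] [336.  309.6]
side handle_grip 0.75 [441.5 377.9  99.6] [384.4 265.1]
side handle_grip 0.74 [537.6 393.    3.5] [336.7 309.4]
top cassette 0.84 [ 625.9 -328.1    1.6] [423.8 182.5]
top cassette 0.69 [599.7 141.6  31.3] [289.9 184.2]
top cassette 0.23 [657.7  74.3   0.2] [310.  170.5]
top rest 0.82 [563.  142.7  -2.2] [289.7 196.4]
top seat 0.84 [548.9 393.6   8.8] [217.  197.8]
top pressure_plate 0.96 [540.9 393.5  -1.4] [217.4 200.6]
top pressure_plate 0.5 [ 658.5 -118.    -0.7] [364.4 171.9]
top handle_grip 0.55 [441.8 370.8  93.9] [216.6 225.9]
0.6 [143.5 608.3 231.3] [ 0.1  0.7 -0.1  0.7] [ 0.5 -0.1  0.1] 85.31017456826544
```

View pics/side0.png

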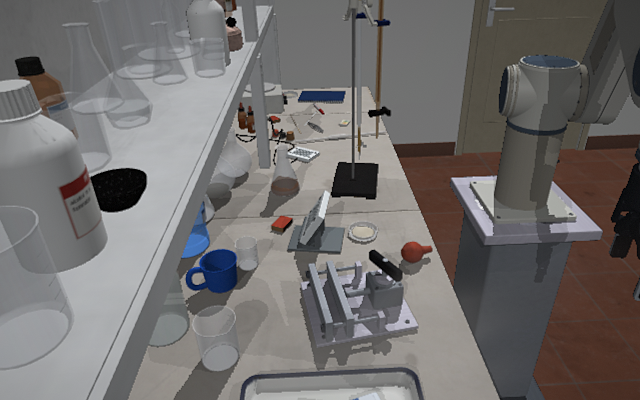

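View pics/top0.png

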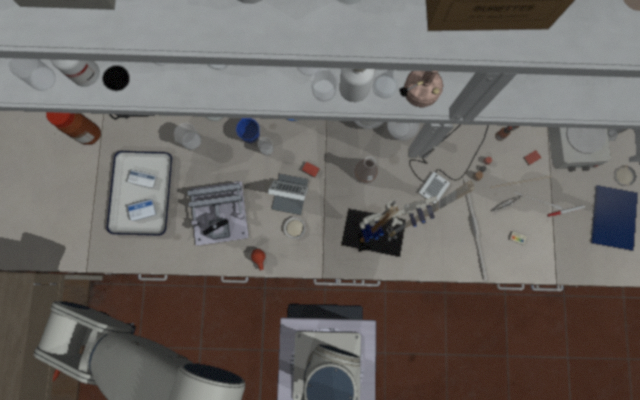

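The cassette candidates are:
- The slab on the sloping rest, side (318,222) and top (290,184).
- Lying slabs in the tray, top (142,178) and (140,210).
- Something at top (424,182).

Only the slab on the rest leans as described. I'll confirm it in a crop and measure from depth.

```bash
cat > b.py <<'E'
from h import *
np.set_printoptions(precision=1,suppress=True)
a=cv2.imread('pics/side0.png')[180:340,230:430];b=cv2.imread('pics/top0.png')[160:270,180:320]
cv2.imwrite('pics/crop1.png',np.hstack([cv2.resize(a,(400,320),interpolation=2),cv2.resize(b,(400,320),interpolation=2)]))
for c in('side','top'):
    P=cloud(c,np.load(c+'0.npy'))
    for n in('cassette','handle_grip','pressure_plate'):
        for r in env.cut_out(c,n):
            Q=P[r['region']];Q=Q[np.isfinite(Q).all(1)]
            if len(Q)<10: continue
            m=np.median(Q,0);Q=Q[np.linalg.norm(Q-m,axis=1)<120]
            e,V=np.linalg.eigh(np.cov(Q.T))
            print(c,n,round(r['conf'],2),len(Q),m,'std',np.sqrt(e));print(V.T.round(3));print(np.percentile(Q,[2,98],0))
s=env.observe();print(Rn.from_quat(s['eef_rot']).as_matrix().round(3))
E
python3 b.py
```

```text
side cassette 0.9 600 [573.8 179.3  88.7] std [ 4.4 27.5 37.5]
[[ 0.8 -0.1  0.6]
 [ 0.5 -0.3 -0.8]
 [ 0.3  0.9 -0.2]]
[[543.2  94.6  39.4]
 [606.4 208.8 113.3]]
side cassette 0.88 310 [ 603.3 -349.2   13.3] std [ 3.4 22.4 27.9]
[[-0.   0.1  1. ]
 [ 0.6  0.8 -0. ]
 [-0.8  0.6 -0. ]]
[[ 557.9 -400.9    2.7]
 [ 651.3 -307.9   16.7]]
side handle_grip 0.69 499 [440.4 382.3 104.7] std [ 4.   8.8 25.8]
[[ 0.8  0.5  0.2]
 [-0.2 -0.1  1. ]
 [-0.5  0.8 -0. ]]
[[415.2 343.4  76.9]
 [466.2 416.1 111.6]]
side pressure_plate 0.89 1025 [527.6 395.1  50.3] std [13.6 17.5 48.6]
[[-0.3 -0.   0.9]
 [ 0.9  0.1  0.4]
 [-0.1  1.  -0. ]]
[[476.1 317.6  13.6]
 [551.  479.6  62.4]]
side pressure_plate 0.3 475 [440.3 382.9 105.3] std [ 3.8  8.  25.5]
[[ 0.8  0.5  0.3]
 [-0.2 -0.1  1. ]
 [-0.5  0.8 -0. ]]
[[415.1 344.8  81.6]
 [466.1 416.  111.6]]
top cassette 0.79 485 [ 609.  -362.5   12.1] std [ 4.5 19.2 26.7]
[[ 0.  -0.   1. ]
 [ 0.8  0.6  0. ]
 [-0.6  0.8  0. ]]
[[ 573.8 -410.3    1.1]
 [ 653.2 -318.    20.4]]
top cassette 0.71 534 [567.6 144.6  89.7] std [11. 32. 35.]
[[ 0.9 -0.1  0.5]
 [ 0.4 -0.2 -0.9]
 [ 0.2  1.  -0.1]]
[[539.8  86.8   3.6]
 [605.3 204.3 115.1]]
top handle_grip 0.55 165 [438.9 373.4 105.2] std [ 5.3 15.4 26.1]
[[ 0.9  0.5  0.1]
 [-0.1  0.   1. ]
 [ 0.5 -0.9  0.1]]
[[415.1 335.7  62.3]
 [463.2 413.4 115.1]]
top pressure_plate 0.66 459 [526.8 387.5  51.2] std [14.8 17.3 46.1]
[[ 0.9  0.1 -0.3]
 [-0.3 -0.1 -0.9]
 [-0.1  1.  -0. ]]
[[480.9 306.2   7.6]
 [548.5 471.1  65.1]]
[[ 0.   0.2  1. ]
 [ 0.   1.  -0.2]
 [-1.   0.   0. ]]
```

View pics/crop1.png

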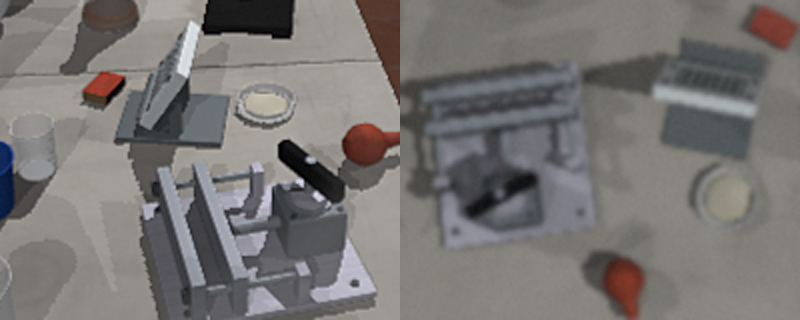

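The slab on the rest (crop right, 715,85; tilted, ribbed windows, and a 120 mm span in y) is the cassette. The rest's ledge is on its far side. Next I'll refine the yaws.

```bash
cat > c.py <<'E'
from h import *
np.set_printoptions(precision=2,suppress=True)
for c in('side','top'):
    P=cloud(c,np.load(c+'0.npy')).reshape(-1,3)
    def box(x,y,z): return P[(P[:,0]>x[0])&(P[:,0]<x[1])&(P[:,1]>y[0])&(P[:,1]<y[1])&(P[:,2]>z[0])&(P[:,2]<z[1])]
    Q=box((530,625),(75,220),(55,125))
    best=None;rng=np.random.default_rng(0)
    for _ in range(800):
        a=Q[rng.choice(len(Q),3,False)];n=np.cross(a[1]-a[0],a[2]-a[0]);
        if np.linalg.norm(n)<200: continue
        n/=np.linalg.norm(n);n*=np.sign(n[0]);
        if not(.7<n[0]<.95 and n[2]>.3): continue
        k=np.abs((Q-a[0])@n)<3
        if best is None or k.sum()>best.sum(): best=k
    I=Q[best];m=I.mean(0);n=np.linalg.svd(I-m)[2][2];n*=np.sign(n[0])
    print(c,'cass face n',n,'pt',m,len(I),'yaw',np.degrees(np.arctan2(n[1],n[0])),'tilt',np.degrees(np.arcsin(n[2])))
    yw=np.arctan2(n[1],n[0]);ex=np.array([np.cos(yw),np.sin(yw),0]);ey=np.array([-ex[1],ex[0],0])
    print('  along y',np.percentile(I@ey,[1,99]),'along ex',np.percentile(Q@ex,[1,99]),'z',np.percentile(Q[:,2],[1,98]))
    T=box((490,620),(290,490),(54,66))
    print(' plates hist',np.histogram(T[:,0]-(-.07)*(T[:,1]-393),np.arange(500,600,4)))
    for lo,hi in((500,545),(550,600)):
        L=T[(T[:,0]>lo)&(T[:,0]<hi)]
        if len(L)>10:
            f=cv2.fitLine(L[:,:2].astype(np.float32),cv2.DIST_HUBER,0,.01,.01).ravel();print('  line',f,np.degrees(np.arctan(-f[0]/f[1])),len(L),np.percentile(L[:,1],[1,99]))
    H=box((400,480),(330,430),(101,116))
    f=cv2.fitLine(H[:,:2].astype(np.float32),cv2.DIST_HUBER,0,.01,.01).ravel();print('  handle',f,np.degrees(np.arctan(-f[0]/f[1])),len(H),np.median(H,0))
    u=H[:,:2]@f[:2];v=H[:,:2]@np.array([-f[1],f[0]]);
    print('  mid',f[:2]*np.mean(np.percentile(u,[1,99]))+np.array([-f[1],f[0]])*np.mean(np.percentile(v,[3,97])),np.ptp(np.percentile(u,[1,99])))
    X=[w(c,r['centre']) for r in env.landmark_of(c,'seat')][0];print(X)
E
python3 c.py
```

```text
side cass face n [ 0.82 -0.13  0.56] pt [573.01 157.9   89.49] 335 yaw -8.823156644921601 tilt 34.02535002464203
  along y [174.34 294.19] along ex [514.8  564.23] z [ 55.23 113.33]
 plates hist (array([  0,   0,   0,   0,  13,  47,  73, 102, 103,  72,  47,  22,   0,
         0,  24,  55,  83, 106,  92,  68,  41,  11,   0,   0]), array([500, 504, 508, 512, 516, 520, 524, 528, 532, 536, 540, 544, 548,
       552, 556, 560, 564, 568, 572, 576, 580, 584, 588, 592, 596]))
  line [  0.15  -0.99 530.04 408.44] 8.629196 430 [313.43 479.46]
  line [  0.17  -0.99 569.75 409.27] 9.565213 494 [313.76 486.4 ]
  handle [  0.53  -0.85 442.13 381.16] 31.924774 309 [440.35 382.34 108.22]
  mid [440.42 378.25] 85.9734203830153
[552.05 392.34  14.41]
top cass face n [ 0.82 -0.15  0.55] pt [571.55 144.97  87.17] 298 yaw -10.190371025826664 tilt 33.38674409724287
  along y [183.82 301.64] along ex [509.04 558.17] z [ 55.74 115.41]
 plates hist (array([ 0,  0,  0,  2, 11, 24, 35, 44, 34, 27, 17,  3,  0,  2, 16, 22, 41,
       39, 35, 27, 15,  5,  1,  0]), array([500, 504, 508, 512, 516, 520, 524, 528, 532, 536, 540, 544, 548,
       552, 556, 560, 564, 568, 572, 576, 580, 584, 588, 592, 596]))
  line [  0.17  -0.99 529.24 400.14] 9.633719 184 [309.41 475.35]
  line [  0.18  -0.98 570.22 394.48] 10.503489 206 [311.65 480.62]
  handle [  0.49  -0.87 440.2  372.38] 29.134857 126 [440.03 371.98 106.6 ]
  mid [439.53 373.62] 86.24564225783416
[548.9  393.58   8.75]
```

```bash
cat > go.py <<'E'
import sys
from h import *
x,y,z,yaw=map(float,sys.argv[1:5])
s=env.observe();R=Rn.from_quat(s['eef_rot']).as_matrix();p=np.array(s['tcp_pos'])
d=R.T@(np.array([x,y,z])-p);cy=np.degrees(np.arctan2(R[1,1],R[0,1]))
print('shift m',(d/1000).round(4),'turn',round(-np.radians((yaw-cy+180)%360-180),3),'| t',s['time_s'],'tcp',p.round(1),'yaw',cy.round(2),'F',np.round(s['ft_force'],1),'w',round(s['width'],1),'q6',round(s['joint_positions'][5],2))
E
python3 go.py 566 146.5 200 -9.5
```

```text
shift m [ 0.0313 -0.3523  0.5172] turn 1.505 | t 1.0 tcp [143.6 608.3 231.3] yaw 76.71 F [-0.1  0.3  0.7] w 85.3 q6 -0.02
```

```bash
python3 -m creep '0.06 0 -0.03 0.04 0.12; 0.06 0 -0.055 0.08 0.25; 0.06 0.005 -0.08 0.12 0.38; 0.06 0.01 -0.11 0.16 0.5; 0.06 0.01 -0.136 0.2 0.63; 0.06 0.015 -0.163 0.24 0.76; 0.06 0.015 -0.19 0.28 0.88; 0.06 0.02 -0.218 0.32 1.0; 0.06 0.02 -0.245 0.36 1.13; 0.06 0.02 -0.272 0.4 1.26' 40; python3 go.py 566 146.5 150 -9.5
```

```text
time_s: 2.0
tcp_pos: [471.5, 250.0, 211.4]
eef_rot: [0.481, 0.518, -0.481, 0.518]
ft_force: [0.3, 0.7, 0.3]
width: 59.9
shift m [0.0614 0.0866 0.1102] turn 0.239 | t 2.0 tcp [471.5 250.  211.4] yaw 4.22 F [0.3 0.7 0.3] w 59.9 q6 0.39
```

```bash
python3 -m creep '0.06 0 0.025 0.03 0.08; 0.06 0.01 0.045 0.06 0.16; 0.06 0.03 0.07 0.09 0.239; 0.06 0.05 0.0866 0.11 0.239; 0.06 0.0614 0.0866 0.1102 0.239; 0.06 0.0614 0.0866 0.1102 0.239'
cat > look.py <<'E'
import sys
from h import *
n,x,y,z=sys.argv[1],*map(float,sys.argv[2:5])
o=[]
for c,r in(('side',60),('top',55)):
    im,d=shot(c);u,v=px(c,[x,y,z]).astype(int);np.save(c+'_'+n+'.npy',d)
    a=im[max(0,v-r):v+r,max(0,u-r):u+r,::-1];o.append(cv2.resize(a,(400,400),interpolation=2))
cv2.imwrite(f'pics/{n}.png',np.hstack(o))
E
python3 look.py p2 560 146 110; python3 go.py 566 146.5 86 -9.5
```

```text
time_s: 2.6
tcp_pos: [564.1, 148.0, 148.1]
eef_rot: [-0.537, -0.459, 0.54, -0.457]
ft_force: [0.3, 1.3, 0.7]
width: 60.0
shift m [0.064  0.0017 0.0025] turn 0.006 | t 2.7 tcp [564.7 149.3 150. ] yaw -9.13 F [ 0.1 -0.2  0.7] w 60.0 q6 0.4
```

View pics/p2.png

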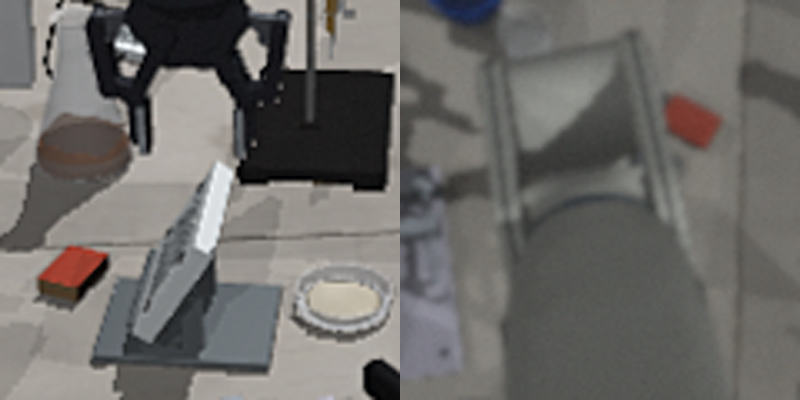

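The near finger is at crop (240,155) and the slab's top edge at (225,170). The fingers straddle it, so I'll stay 8 mm nearer to the robot, go down, then push the slab towards upright.

```bash
python3 -m creep '0.06 0.01 -0.007 0.002 0; 0.06 0.03 -0.007 0.002 0; 0.06 0.05 -0.007 0.002 0; 0.06 0.064 -0.007 0.002 0; 0.06 0.064 -0.007 0.002 0;0.06 0.064 0.003 0.002 0;0.06 0.064 0.011 0.002 0;0.06 0.064 0.017 0.002 0;0.06 0.064 0.023 0.002 0;0.06 0.064 0.023 0.002 0' 40; python3 look.py p3 560 146 90; python3 go.py 600 143 86 -9.5
```

```text
time_s: 3.7
tcp_pos: [589.2, 142.8, 86.4]
eef_rot: [0.539, 0.458, -0.538, 0.459]
ft_force: [-1.1, -0.3, -0.7]
width: 60.2
shift m [-0.0001  0.0119 -0.0021] turn 0.006 | t 3.8 tcp [587.9 142.9  85.9] yaw -9.18 F [-0.4  1.2  0.7] w 60.1 q6 0.38
```

View pics/p3.png

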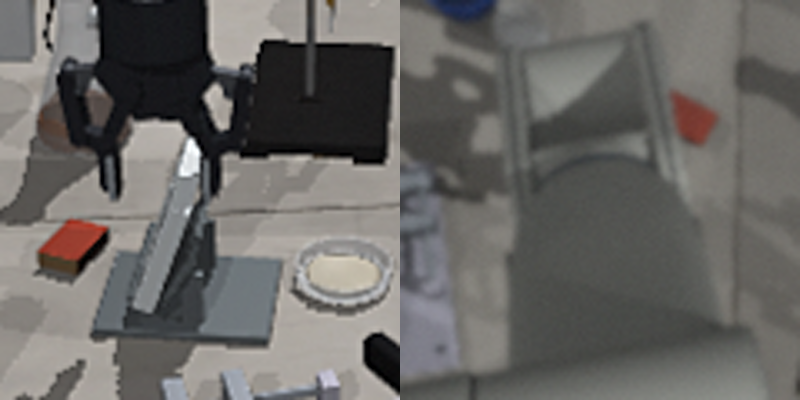

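The slab is tipping up on the ledge: top edge at (190,160), foot at (145,300), tilt about 20°. I'll push on, then close while holding the near finger's place.

```bash
python3 -m creep '0.06 0 0.007 0 0;0.06 0 0.014 0 0; 0.06 0 0.02 0 0; 0.06 0 0.025 0 0; 0.053 -0.001 0.023 0 0; 0.046 -0.002 0.02 0 0; 0.039 -0.003 0.017 0 0;0.032 -0.004 0.013 0 0;0.026 -0.005 0.01 0 0; 0.022 -0.006 0.008 0 0' 40; python3 look.py p4 590 146 90; python3 go.py 600 143 92 -9.5
```

```text
time_s: 4.8
tcp_pos: [595.2, 141.8, 92.1]
eef_rot: [-0.538, -0.459, 0.538, -0.458]
ft_force: [-0.2, -0.9, -1.1]
width: 21.8
shift m [ 0.0002  0.0044 -0.0019] turn 0.006 | t 4.9 tcp [595.4 141.9  92.2] yaw -9.15 F [-0.4 -0.4  0.2] w 21.9 q6 0.37
```

View pics/p4.png

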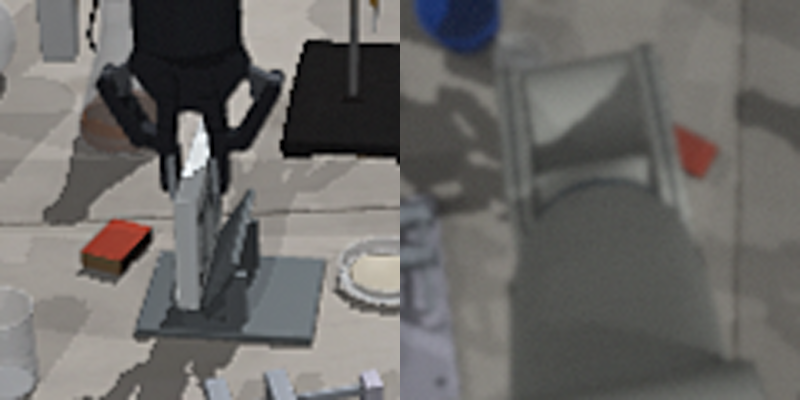

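The slab now stands upright between the fingers, at crop (190,180–300). I'll close with 40 N and lift.

```bash
python3 -m creep '0.016 0 0 0 0;0.01 0 0 0 0;0.008 0 0 0 0; 0.008 0 0 0 0; 0.008 -0.01 0 0 0; 0.008 -0.04 0 0 0; 0.008 -0.08 0 0 0; 0.008 -0.11 0 0 0; 0.008 -0.11 0 0 0;0.008 -0.11 0 0 0' 45; python3 look.py p5 590 146 200
cat > d.py <<'E'
from h import *
import sys
np.set_printoptions(precision=1,suppress=True)
n=sys.argv[1];lo=np.array(eval(sys.argv[2]));hi=np.array(eval(sys.argv[3]))
P=cloud('side',np.load(f'side_{n}.npy')).reshape(-1,3)
Q=P[((P>lo)&(P<hi)).all(1)];print(len(Q),np.percentile(Q,[1,5,50,95,99],0))
for z in np.arange(lo[2],hi[2],12):
    k=Q[(Q[:,2]>=z)&(Q[:,2]<z+12)]
    if len(k)>4: print(z,len(k),np.percentile(k[:,:2],[3,50,97],0).ravel())
E
python3 d.py p5 '[550,60,90]' '[640,230,250]'; python3 go.py 550 393 202 9.3
```

```text
time_s: 5.9
tcp_pos: [595.9, 141.6, 202.4]
eef_rot: [0.539, 0.458, -0.538, 0.459]
ft_force: [0.6, 0.4, -2.6]
width: 15.4
809 [[574.2  90.8 148.7]
 [578.7 114.1 154.9]
 [597.4 168.2 216.2]
 [613.5 202.8 245.9]
 [620.8 204.2 249.5]]
138 14 [580.5  93.6 597.9 197.8 611.5 201.7]
150 72 [579.2  90.8 596.4 196.8 611.9 203.1]
162 72 [578.7  91.6 595.7 194.2 611.3 204.4]
174 76 [580.9 101.2 595.3 190.  612.6 202.2]
186 63 [585.4 134.8 598.9 198.8 612.1 203.4]
198 63 [584.4 152.5 598.6 199.6 611.3 203.9]
210 95 [575.3 143.7 595.4 176.7 615.8 203.2]
222 113 [574.8 143.3 599.  157.5 617.4 202.6]
234 203 [576.5 100.9 598.8 152.7 614.9 200.6]
246 38 [565.7 143.1 609.5 151.5 631.5 159.3]
shift m [-0.0016 -0.0842 -0.2413] turn -0.322 | t 6.0 tcp [594.7 141.4 200.4] yaw -9.17 F [-0.9  0.4 -1.5] w 15.3 q6 0.37
```

View pics/p5.png

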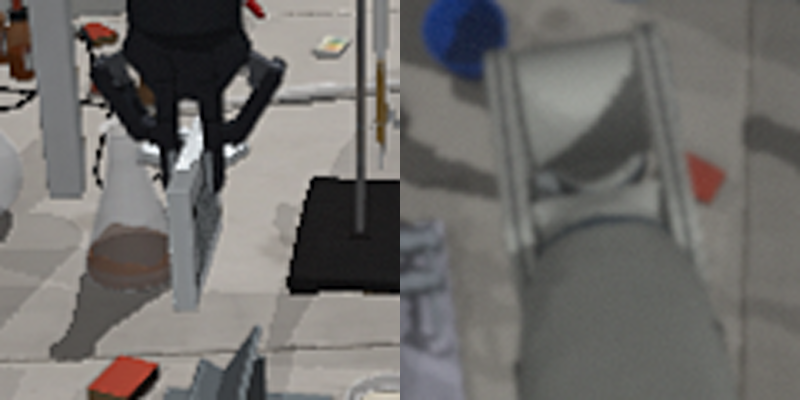

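Held upright, bottom about 54 mm below the TCP. Moving over the bay.

```bash
python3 -m creep '0.008 0 -0.008 -0.025 -0.03; 0.008 0 -0.02 -0.06 -0.07; 0.008 0 -0.033 -0.1 -0.12; 0.008 0 -0.048 -0.14 -0.18; 0.008 0 -0.062 -0.18 -0.24; 0.008 0 -0.076 -0.22 -0.29; 0.008 0 -0.083 -0.24 -0.325; 0.008 0.02 -0.083 -0.24 -0.325; 0.008 0.04 -0.083 -0.24 -0.325;0.008 0.05 -0.083 -0.24 -0.325' 45; python3 -m creep '0.008 0 0 0 0; 0.008 0 0 0 0'; python3 look.py p6 550 393 90;python3 d.py p6 '[500,310,68]' '[600,470,160]'; python3 go.py 551.7 392 80 9.5
```

```text
time_s: 7.0
tcp_pos: [550.4, 390.7, 148.4]
eef_rot: [0.455, 0.54, -0.459, 0.539]
ft_force: [0.1, -0.0, -2.6]
width: 15.5
time_s: 7.2
tcp_pos: [552.2, 391.4, 151.7]
eef_rot: [0.457, 0.539, -0.458, 0.539]
ft_force: [-0.2, 0.2, -1.4]
width: 15.6
467 [[535.  344.5  97.6]
 [535.6 365.7 100.2]
 [549.8 448.4 127. ]
 [565.1 452.3 157.1]
 [568.5 453.1 159.1]]
92 56 [535.7 338.2 551.6 441.8 568.7 452. ]
104 85 [535.7 348.8 550.1 448.9 567.  452.6]
116 100 [535.5 357.1 550.6 447.7 566.7 452.3]
128 81 [535.4 380.1 549.8 448.4 562.5 452.6]
140 84 [535.2 397.2 547.6 449.7 559.7 452.4]
152 61 [534.9 400.1 550.8 447.9 565.2 453.1]
shift m [ 0.0729 -0.0011 -0.0002] turn -0.001 | t 7.3 tcp [552.7 391.9 152.9] yaw 9.42 F [-0.2 -0.7 -2.1] w 15.4 q6 0.43
```

View pics/p6.png

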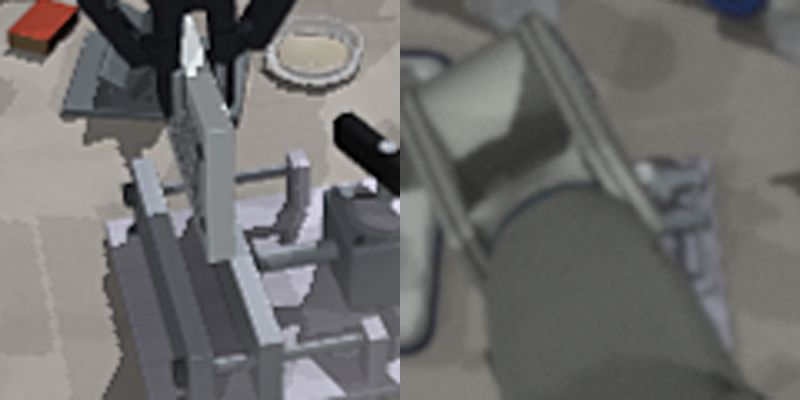

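```bash
python3 -m creep '0.008 0.015 -0.001 0 0; 0.008 0.03 -0.001 0 0; 0.008 0.04 -0.001 0 0; 0.008 0.05 -0.001 0 0; 0.008 0.06 -0.001 0 0; 0.008 0.07 -0.001 0 0;0.008 0.076 -0.001 0 0;0.008 0.076 -0.001 0 0'|grep -v eef; python3 -m creep '0.008 0.002 0 0 0; 0.008 0.004 0 0 0;0.008 0.005 0 0 0;0.008 0.005 0 0 0'|grep -v eef
```

```text
time_s: 8.1
tcp_pos: [550.5, 391.3, 74.7]
ft_force: [-0.5, -0.4, -2.4]
width: 15.5
time_s: 8.5
tcp_pos: [551.0, 391.7, 71.0]
ft_force: [-0.1, 0.1, -2.0]
width: 15.2
```

```bash
python3 -m creep '0.008 0.001 0 0 0; 0.008 0.002 0 0 0;0.008 0.003 0 0 0'|grep force;python3 -m creep '0.008 0.001 0 0 0; 0.008 0.0015 0 0 0;0.008 0.0015 0 0 0'|grep -v eef; python3 look.py p7 550 393 60; python3 go.py 551.7 392 66 9.5;python3 d.py p7 '[500,435,15]' '[600,458,130]'
```

```text
ft_force: [-2.9, -3.7, 11.0]
time_s: 9.1
tcp_pos: [551.2, 391.7, 68.6]
ft_force: [-4.9, -4.0, 13.7]
width: 15.6
shift m [ 0.0026  0.0005 -0.0002] turn -0.001 | t 9.2 tcp [551.2 391.7  68.6] yaw 9.44 F [-4.8 -4.  14.7] w 15.5 q6 0.44
577 [[517.5 435.4  17.9]
 [522.  436.9  28.5]
 [542.9 449.8  60.9]
 [569.  454.8 102.8]
 [571.4 457.3 103.9]]
15 22 [529.3 435.5 541.3 449.7 577.9 457.1]
27 60 [529.  438.3 541.3 450.3 570.3 453. ]
39 73 [529.  436.6 542.1 449.9 571.3 454.5]
51 201 [517.7 435.8 542.  449.  569.7 457.2]
63 47 [534.1 438.2 543.5 450.6 551.5 452.4]
75 55 [534.  437.3 543.5 450.4 552.  452.7]
87 55 [533.9 438.4 543.2 451.  551.6 453.2]
99 64 [535.6 435.6 543.1 444.6 551.3 453. ]
```

View pics/p7.png

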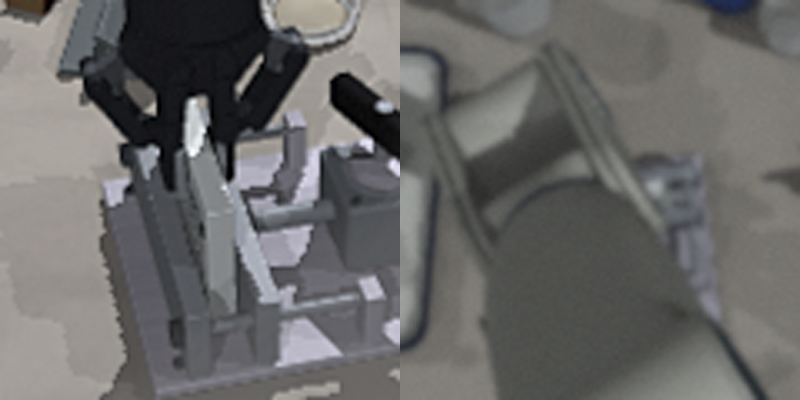

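It stands on the base (top at z≈103, 14 N contact), between the plates. I'll ease the press, release and rise.

```bash
python3 -m creep '0.008 -0.001 0 0 0; 0.008 -0.001 0 0 0; 0.017 -0.001 0 0 0; 0.019 -0.001 0 0 0;0.024 -0.001 0 0 0;0.032 -0.001 0 0 0;0.04 -0.001 0 0 0; 0.04 -0.001 0 0 0;0.04 -0.015 0 0 0;0.04 -0.04 0 0 0' |grep -v eef;python3 -m creep '0.05 -0.03 0 0 0; 0.06 -0.06 0 0 0; 0.06 -0.06 0 0 0' |grep -v eef;  python3 go.py 440 375.3 170 30.5; python3 look.py p8 530 393 70;python3 d.py p8 '[500,435,15]' '[600,458,130]'
```

```text
time_s: 10.2
tcp_pos: [549.9, 391.0, 105.7]
ft_force: [-0.4, 0.1, -0.6]
width: 39.9
time_s: 10.5
tcp_pos: [553.6, 393.5, 172.5]
ft_force: [0.6, -0.1, 1.2]
width: 60.0
shift m [ 0.0016 -0.1151 -0.0007] turn -0.367 | t 10.5 tcp [553.6 393.5 172.5] yaw 9.46 F [ 0.6 -0.1  1.2] w 60.0 q6 0.44
575 [[517.3 435.3  22.2]
 [522.1 436.5  29.7]
 [542.4 449.7  60.6]
 [568.9 454.6 102.8]
 [571.3 457.5 104.1]]
15 17 [518.9 435.3 540.4 443.6 570.8 453.8]
27 66 [529.  437.1 542.2 450.6 570.3 453.3]
39 69 [529.  435.8 542.  450.1 571.6 454.6]
51 195 [517.6 436.2 543.6 449.1 569.8 457.3]
63 53 [534.  443.3 541.8 450.5 551.2 452.7]
75 51 [534.  436.  543.4 450.1 551.9 452.9]
87 55 [533.8 437.4 543.1 450.1 551.6 453. ]
99 69 [535.3 435.5 542.9 444.4 550.1 452.2]
```

View pics/p8.png

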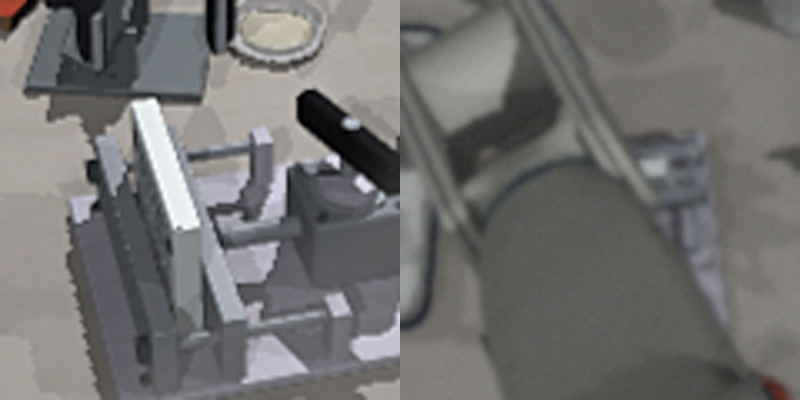

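The cassette stands by itself: end face at (185,270), clear gaps to both plates. On to the handle.

```bash
python3 -m creep '0.06 0 -0.03 0 -0.1; 0.06 0 -0.07 0 -0.22; 0.06 0 -0.1 0 -0.34; 0.06 0 -0.115 -0.0007 -0.367; 0.06 0 -0.115 -0.0007 -0.367; 0.06 0.03 -0.115 -0.0007 -0.367; 0.06 0.03 -0.115 -0.0007 -0.367' |grep -v eef
cat > e.py <<'E'
from h import *
im,d=shot('side');P=cloud('side',d).reshape(-1,3)
Q=P[((P>[400,325,101])&(P<[480,430,114])).all(1)]
f=cv2.fitLine(Q[:,:2].astype(np.float32),cv2.DIST_HUBER,0,.01,.01).ravel();u=Q[:,:2]@f[:2]
print(len(Q),f,np.degrees(np.arctan(-f[0]/f[1])),np.percentile(u,[1,99]),np.percentile(Q,[1,99],0))
E
python3 e.py;python3 go.py 440 375 81 30.5
```

```text
time_s: 11.3
tcp_pos: [437.1, 372.6, 133.8]
ft_force: [-0.2, -0.6, -0.5]
width: 60.1
272 [  0.5540865  -0.8324591 440.73163   383.70517  ] 33.64782 [-113.78452128  -28.23133323] [[414.64915164 344.32695235 101.3263785 ]
 [466.65717245 415.92123659 112.25195923]]
shift m [ 0.054   0.0032 -0.0005] turn -0.002 | t 11.35 tcp [437.6 373.  135. ] yaw 30.36 F [-0.2  0.6  0.3] w 59.6 q6 0.16
```

```bash
python3 -m creep '0.06 0.01 0 0 0;0.06 0.03 0.001 0 0; 0.06 0.045 0.001 0 0; 0.06 0.054 0.001 0 0; 0.06 0.054 0.001 0 0; 0.06 0.054 0.001 0 0'|grep -v eef; python3 go.py 440 375 81 30.5; python3 look.py p9 460 385 80
```

```text
time_s: 11.95
tcp_pos: [438.5, 374.1, 82.5]
ft_force: [-0.3, 0.1, -0.1]
width: 60.0
shift m [0.0015 0.0017 0.    ] turn -0.0 | t 11.95 tcp [438.5 374.1  82.5] yaw 30.47 F [-0.3  0.1 -0.1] w 60.0 q6 0.15
```

View pics/p9.png

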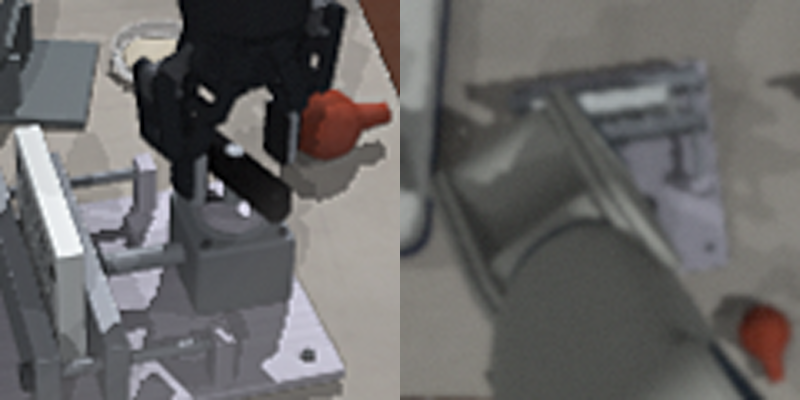

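The fingers straddle the bar at crop (250,185), with the tips above the collar. Closing.

```bash
python3 -m creep '0.04 0 0.0015 0 0; 0.03 0 0.0015 0 0;0.025 0 0.0015 0 0; 0.02 0 0.0015 0 0;0.016 0 0.0015 0 0;0.01 0 0.0015 0 0; 0.01 0 0.0015 0 0' 25|grep -v eef; python3 -m creep '0.008 0 0 0 0; 0.008 0 0 0 0' 80; python3 -c "
from h import *
s=env.observe();print(s['wrist_torque'])"; python3 go.py 440 375 81 30.5
```

```text
time_s: 12.75
tcp_pos: [440.3, 375.3, 82.8]
ft_force: [2.8, 0.5, 1.6]
width: 15.4
time_s: 12.95
tcp_pos: [440.3, 375.3, 82.9]
eef_rot: [0.351, 0.614, -0.35, 0.614]
ft_force: [2.9, 0.8, 4.4]
width: 14.6
[ 0.24472543 -0.58127628  0.16514993]
shift m [ 0.0019 -0.0004  0.0001] turn -0.0 | t 12.95 tcp [440.3 375.3  82.9] yaw 30.49 F [2.9 0.8 4.4] w 14.6 q6 0.15
```

```bash
cat > t.py <<'E'
from h import *
s=env.observe();R=Rn.from_quat(s['eef_rot']).as_matrix()
print('T',np.round(s['wrist_torque'],2),'F',np.round(s['ft_force'],1),'yaw rad',round(np.arctan2(R[1,1],R[0,1]),3),s['width'],s['time_s'])
E
python3 -m creep '0.008 0 0 0 0.05; 0.008 0 0 0 0.1; 0.008 0 0 0 0.15;0.008 0 0 0 0.2;0.008 0 0 0 0.2'>/dev/null; python3 t.py;  python3 -m creep '0.008 0 0 0 0.05; 0.008 0 0 0 0.1; 0.008 0 0 0 0.15;0.008 0 0 0 0.2;0.008 0 0 0 0.25;0.008 0 0 0 0.3;0.008 0 0 0 0.35;0.008 0 0 0 0.4;0.008 0 0 0 0.4'>/dev/null; python3 t.py
```

```text
T [ 0.23 -0.54 -0.2 ] F [2.7 1.4 6.1] yaw rad 0.331 14.60784318505727 13.45
T [ 0.22 -0.37 -0.14] F [2.9 1.5 5.9] yaw rad -0.069 15.032862690798474 14.35
```

```bash
python3 -m creep '0.008 0 0 0 0.05'>/dev/null; python3 t.py;python3 -m creep '0.008 0 0 0 0.05'>/dev/null; python3 t.py;python3 -m creep '0.008 0 0 0 0.05'>/dev/null; python3 t.py;python3 -m creep '0.008 0 0 0 0.05'>/dev/null; python3 t.py;python3 -m creep '0.008 0 0 0 0.05'>/dev/null; python3 t.py
```

```text
T [ 0.31 -0.37  0.25] F [2.3 1.7 6.6] yaw rad -0.117 14.317817908986022 14.45
T [ 0.27 -0.34  0.25] F [2.2 2.2 6.1] yaw rad -0.169 14.28932263888321 14.55
T [ 0.26 -0.27  0.25] F [0.9 0.8 6.4] yaw rad -0.219 14.388142927757302 14.65
T [ 0.39 -0.22  0.47] F [2.3 1.8 6.3] yaw rad -0.268 14.615406989087534 14.75
T [ 0.35 -0.12  0.45] F [0.4 2.  6.8] yaw rad -0.318 14.83412777443727 14.85
```

Torque jumped from 0.25 to a steady 0.46 N m at 0.80 rad of turn, so the clutch is slipping. A bit more to be certain, then release.

```bash
python3 -m creep '0.008 0 0 0 0.05;0.008 0 0 0 0.1'>/dev/null; python3 t.py;python3 -m creep '0.008 0 0 0 0.04'>/dev/null; python3 t.py; python3 -m creep '0.008 0 0 0 0; 0.016 0 0 0 0; 0.02 0 0 0 0;0.03 0 0 0 0;0.045 0 0 0 0;0.06 0 0 0 0;0.06 -0.001 0 0 0;0.06 -0.02 0 0 0;0.06 -0.05 0 0 0;0.06 -0.09 0 0 0' 25 |grep -v eef;python3 t.py
python3 -m creep '0.06 -0.04 0 0 0;0.06 -0.08 0 -0.04 0;0.06 -0.09 0 -0.08 0;0.06 -0.09 0 -0.12 0;0.06 -0.09 0 -0.16 0;0.06 -0.09 0 -0.16 0;0.06 -0.09 0 -0.16 0'|grep -v eef; python3 go.py 440 375 80 -20
```

```text
T [ 0.35 -0.17  0.51] F [0.6 2.2 5.9] yaw rad -0.418 14.924936896458659 15.05
T [ 0.37 -0.13  0.44] F [0.8 1.6 7.4] yaw rad -0.458 14.53855593301492 15.15
time_s: 16.15
tcp_pos: [438.5, 373.8, 171.8]
ft_force: [0.8, 0.2, 0.1]
width: 59.9
T [-0.01  0.01  0.03] F [0.8 0.2 0.1] yaw rad -0.458 59.91297360823547 16.15
time_s: 16.85
tcp_pos: [509.9, 518.4, 261.4]
ft_force: [-0.4, -0.3, 0.2]
width: 59.9
shift m [0.1817 0.0006 0.1592] turn -0.108 | t 16.85 tcp [509.9 518.4 261.4] yaw -26.2 F [-0.4 -0.3  0.2] w 59.9 q6 1.23
```

Run:
```python
from h import *
o=[]
for c,(u,v,r) in(('side',(335,265,90)),('top',(245,195,80))):
    im,d=shot(c);np.save(c+'_pf.npy',d);o.append(cv2.resize(im[v-r:v+r,u-r:u+r,::-1],(400,400),interpolation=2))
    P=cloud(c,d).reshape(-1,3)
    B=lambda a,b:P[((P>a)&(P<b)).all(1)]
    H=B([390,325,101],[490,430,116])
    if len(H)>20:
        f=cv2.fitLine(H[:,:2].astype(np.float32),cv2.DIST_HUBER,0,.01,.01).ravel();print(c,'handle yaw',np.degrees(np.arctan(-f[0]/f[1])).round(1))
    C=B([500,310,75],[600,480,115])
    if len(C)>20: print('cass',np.percentile(C,[2,50,98],0).round(1).tolist())
    for n in('petri_dish','red_matchbox'):
        for b in env.landmark_of(c,n)[:1]: print(n,w(c,b['centre']).round())
cv2.imwrite('pics/pf.png',np.hstack(o))
```

```text
side handle yaw -26.6
cass [[539.7, 339.9, 76.7], [556.3, 410.6, 101.5], [572.8, 453.6, 104.4]]
petri_dish [455. 121.   6.]
red_matchbox [661.  74.   1.]
top handle yaw -26.2
cass [[540.2, 332.8, 78.9], [554.7, 390.3, 98.6], [569.7, 448.4, 109.3]]
petri_dish [455. 125.   2.]
red_matchbox [660.  74.   2.]
```

View pics/pf.png

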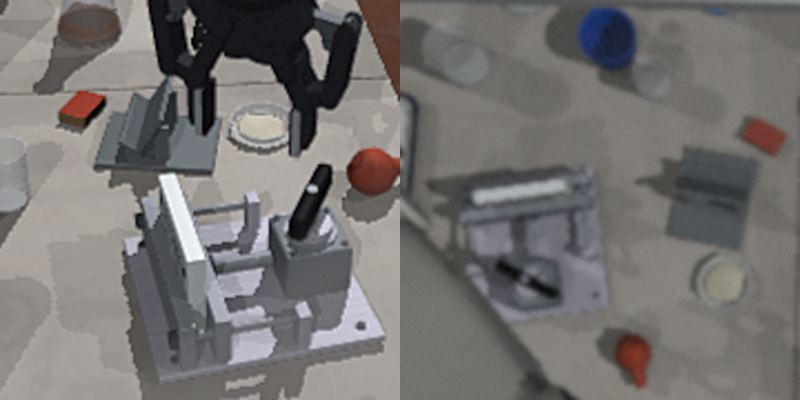

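The cassette is clamped between the plates, upright and centred. The handle has turned about 1.0 rad and the other things are in place. Handing in.

```bash
python3 -c "
from cell import env
print(env.hand_in())"
```

```text
the job is handed in; nothing more can be done
None
```

The cassette is standing in the holder with the clamp closed on it, and the job is handed in at about 17 s on the robot's clock.

- **Pick:** The moves could not tilt the tool, so I pushed the cassette upright on the rest's ledge with one finger. I then pinched its free upper edge and lifted it off.
- **Place:** I set it on its long edge on the base between the plates. After I let go it stood by itself, as seen in the picture before clamping.
- **Clamp:** I turned the T-handle clockwise about 0.99 rad. The torque stepped from about 0.25 to 0.45–0.5 N m after about 0.8 rad and stayed there, so the clutch slipped. I stopped about 0.2 rad after the first slip (limit 0.79 rad), let go and backed the arm off.

**Last checks:**
- **Cassette:** The final pictures show it upright and clamped against the fixed plate, midway between the guide rods to within about 3 mm.
- **Handle:** It stayed where I left it; the two cameras give -26.6° and -26.2°.
- **Other things:** The dish, matchbox and bulb look undisturbed in the pictures. I did not measure the beaker or the flask.
- **Failed or disagreeing checks:** None failed. I worked out the slip from torque and tool angle and did not read it directly. Depth noise of a few millimetres limits all the position figures.

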